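# Mark the third gap of the cutter rack and push the round cutter into it

## Robot

A 6-joint arm with a two-finger parallel gripper is mounted at the origin on a cart in front of the work surface, level with it; the furniture and walls round the work are solid. World frame = base frame: x ahead of the robot, y to its left, z up, the work surface at z = 0. Lengths are in m, angles in rad, forces in N, time in s.
With the tool pointing down it reaches from about 0.35 to 0.975 m from the base axis. Payload 7.1 kg.
Tool frame: the origin (TCP) lies at the very end of the fingers, on their centre line; the grasp point (between the pads) lies 19 mm behind it; z points along the fingers, y is the direction in which the jaws open and shut (so a half turn about z gives the same grasp; the last joint's range is limited). The gripper opens to 88 mm and grips with 3 to 60 N. Pads are 20 mm wide; open, the fingers measure 115 mm over their backs; the gripper's body (75 mm by 178 mm) begins 61 mm behind the grasp point.
Start: joints at [1.098, 0.423, 1.63, -0, 1.089, -0.019], TCP at [0.274, 0.562, 0.223] pointing down, gripper open.
Joint ranges: [-3, 3], [-0.9, 2.11], [0.09, 2.58], [-1.31, 4.45], [0.11, 2.69], [-2.54, 2.54]. Speed limits (rad/s): [2.39, 2.39, 3.01, 3.14, 3.14, 3.14].

## Interface

Orientations are given as a rotation vector (axis times angle).
In Python, from bench import manip, status, eyes gives the robot as it stands. The module is installed in compiled form; this text tells all that it offers. Calls block until the motion is done:
- manip.move_ptp(position, orientation): joint-space move of the TCP to a pose.
- manip.move_straight(position, attitude=None, speed=0.15, until_force=None): straight line of the TCP; attitude=None keeps the orientation; speed is the mean speed in m/s. With until_force (N) it stops when the force on the tool has changed by that much, and returns True; else False.
- manip.goto_joints(angles): joint-space move.
- manip.set_gripper(opening, force=None): finger opening in m; force is the grip in N (None keeps the last); returns when the fingers have stopped.
- manip.hold(seconds).
- manip.ik(position, orientation): joint angles nearest the present ones, or None.
- status.get_state(): the state.
- eyes.capture(name): name is "scene" or "top" or "wrist"; returns a dict with "pixels" (384x512x3 uint8, red, green, blue), "K" (3x3 intrinsics, pixels), "rvec" (rotation vector, rad) and "tvec" (3), from world to camera coordinates, as OpenCV has them. Camera axes: x right, y down, z forward; pixel columns grow to the right and rows downward; lengths in m; the calibration is good to about 2 mm. A picture is of the moment at which its call begins. There is no depth.
A pose or a line that the arm cannot do raises manip.PlanningError and nothing moves.
- manip.sign_off(): hands the job in, once; it reports no verdict.
The state is a dict: "t": time; "joints": joint angles; "dq": joint speeds; "joint_efforts": joint torques, N m; "tool_pos": TCP position; "orientation": TCP orientation; "force": force on the tool from outside, world axes, zero at the start; "moment": the same for the moment, N m; "finger_gap": finger opening in m.
Only numpy, scipy, OpenCV 4.12 (cv2) and the standard library are available. Lean on these libraries where they do the work, as an engineer would, in place of code of your own. Each camera call takes 0.05 s, during which the arm holds its last target. There are 200 camera calls.

## Task

Counting the gaps of the wooden cutter rack from its red-capped end (full and empty gaps alike), slide the yellow marker along the back rail with a fingertip until it stands centred over the third gap. Then push the loose round cutter across the table into that third gap until it rests against the back board, leaving the marker where you set it. Only push: the cutter stays flat on the table, never lifted or tipped, and everything else stays where it is.

Things in the scene. Friction and masses are not known exactly. Their poses are not given: they have to be found in the camera images.
- cutter_rack: fixed wooden rack like a comb, turned up to 0.15 rad. Back board (the rail): 425 mm long (rack y), 40 mm high, 14 mm thick (rack x 0 to +14 mm). Seven dividers, 5 mm thick, 26 mm high, reach from it 56 mm toward the robot (rack x -56 to 0). Origin on the table under the middle of the board's front face; x points to the back, y left along the board, z up
- rack_front (a point): middle of the rack's open front, at rack x = -56 mm, y = 0, on top of the middle divider (26 mm above the table). The dividers at rack y = 0, +-70, +-140, +-210 mm leave six gaps 65 mm wide, 56 mm deep, open at front and top, no floor (the table), centred at rack y = +175, +105, +35, -35, -105, -175 mm. The outermost two hold a star and a small cutter
- red_cap: red round end cap of the rack, 24 mm in diameter and 44 mm high, fixed close against one end of the back board, at rack y = +224.5 or -224.5 mm, which end differs from run to run: the gaps are counted from this end. Origin at the centre of its foot, z up
- grey_cap: grey end cap of the same shape at the other end of the board. Origin at the centre of its foot
- rider (a joint): position of the yellow marker along the back board, in m: its centre stands at rack y = 0.175 - value, so 0 is over the leftmost gap, 0.35 over the rightmost. It slides stiffly (friction about 1.2 N) and stays where it is left
- rider_tab (a point): centre of the yellow marker's finger tab, a block 26 mm (rack x) by 22 mm (rack y) by 26 mm high that rides on top of the back board, its underside level with the board's top at 40 mm and its top at 66 mm above the table. A fingertip held just above the board pushes on its side
- round_cutter: plain round tinplate biscuit cutter, a ring 52 mm in diameter and 26 mm high, about 20 g, open at top and bottom, standing loose on the table in front of the rack. Origin at the centre of its foot, z up
- star_cutter: star-shaped tinplate cutter, 57 x 55 x 22 mm, standing in the leftmost gap of the rack; leave it. Origin at the centre of its foot
- small_cutter: small round tinplate cutter, 36 mm in diameter and 24 mm high, standing in the rightmost gap; leave it. Origin at the centre of its foot
- cutter_bell: bell-shaped tinplate cutter, 84 x 70 x 25 mm, on the table to the left; leave it. Origin at the centre of its foot
- timer: red and white round kitchen timer, 62 mm in diameter and 58 mm high, on the right; leave it. Origin at the centre of its foot
- sprinkle_0: sprinkle tub with red body, 44 mm in diameter and 70 mm high, near the right front; leave it. Origin at the centre of its foot
- sprinkle_1: sprinkle tub with yellow body, 44 mm in diameter and 70 mm high, near the right front; leave it. Origin at the centre of its foot
- ring_a: blue-grey rubber ring, 59 mm in diameter and 12 mm high, on the left; leave it. Origin at the centre of its foot

How it is judged:
On the way:
1. the yellow marker stands over the third gap from the red cap (centre within 14 mm) and the round cutter is still outside the rack (((y of red_cap in the frame of cutter_rack above 0 m and value of joint rider between 0.126 and 0.154 m) or (y of red_cap in the frame of cutter_rack below 0 m and value of joint rider between 0.196 and 0.224 m)) and velocity of joint rider between -0.01 and 0.01 m/s and x of round_cutter in the frame of cutter_rack below -0.075 m), for 0.3 s.
At the end, for the whole second after the job is handed in: the round cutter stands flat and at rest in the third gap from the red cap, its rim within 8 mm of the back board, and the yellow marker stands over that gap, its centre within 14 mm of the gap's centre (((y of red_cap in the frame of cutter_rack above 0 m and value of joint rider between 0.126 and 0.154 m and y of round_cutter in the frame of cutter_rack between 0.023 and 0.047 m) or (y of red_cap in the frame of cutter_rack below 0 m and value of joint rider between 0.196 and 0.224 m and y of round_cutter in the frame of cutter_rack between -0.047 and -0.023 m)) and x of round_cutter in the frame of cutter_rack between -0.034 and -0.018 m and height (world z) of round_cutter below 0.004 m and angle between round_cutter's own z axis and vertical below 0.08 rad and linear speed of round_cutter below 0.01 m/s); the robot touches nothing.
It fails at once if the round cutter is lifted more than 10 mm or tipped (height (world z) of round_cutter above 0.01 m or angle between round_cutter's own z axis and vertical above 0.35 rad).
It fails at once if the star or the small cutter in the rack is moved 20 mm or tipped (distance of any of star_cutter, small_cutter from where it was at the start of the episode above 0.02 m or angle between any of star_cutter, small_cutter's own z axis and vertical above 0.4 rad).
It fails at once if the bell cutter or the spare ring is moved 20 mm or tipped (distance of any of cutter_bell, ring_a from where it was at the start of the episode above 0.02 m or angle between any of cutter_bell, ring_a's own z axis and vertical above 0.4 rad).
It fails at once if the timer or a sprinkle tub is moved 20 mm or tipped (distance of any of timer, sprinkle_0, sprinkle_1 from where it was at the start of the episode above 0.02 m or angle between any of timer, sprinkle_0, sprinkle_1's own z axis and vertical above 0.4 rad).
It also fails if it takes over 72 s, if anything falls off the work surface, if the arm or the gripper's body presses on something with over 40 N, if the wrist force passes 120 N, or if a joint passes its speed limit or range.

## Working session

There is one attempt and no reset: what is moved stays moved. The work goes in short steps, each a Python script; the robot and the scene stay as the last script left them, time stands still between calls to the robot, and variables do not carry over. Pictures are saved under pics/ and viewed, about 8 in all and at most 12, crops included, and the job is handed in when it is done.

```bash
mkdir -p pics; ls; cat > h.py <<'E'
import numpy as np, cv2
from bench import manip, status, eyes
def cap(n,f=None):
    c=eyes.capture(n)
    if f: cv2.imwrite('pics/'+f,c['pixels'][:,:,::-1])
    return c
def ray(c,uv):
    R=cv2.Rodrigues(np.array(c['rvec'],float))[0]; t=np.array(c['tvec'],float).ravel()
    d=R.T@np.linalg.inv(c['K'])@np.array([uv[0],uv[1],1.]); return -R.T@t, d/np.linalg.norm(d)
def plane(c,uv,z):
    o,d=ray(c,uv); return o+d*(z-o[2])/d[2]
def tri(c1,u1,c2,u2):
    o1,d1=ray(c1,u1);o2,d2=ray(c2,u2)
    s=np.linalg.lstsq(np.c_[d1,-d2],o2-o1,rcond=None)[0]
    a=o1+d1*s[0];b=o2+d2*s[1]; return (a+b)/2,np.linalg.norm(a-b)
def proj(c,P): return cv2.projectPoints(np.array(P,float).reshape(-1,1,3),np.array(c['rvec'],float),np.array(c['tvec'],float),np.array(c['K'],float),None)[0].reshape(-1,2)
def blobs(c,lo,hi,amin=30):
    h=cv2.cvtColor(c['pixels'],cv2.COLOR_RGB2HSV); m=cv2.inRange(h,lo,hi)
    n,l,s,ce=cv2.connectedComponentsWithStats(m)
    return [(s[i].tolist(),ce[i].round(1).tolist()) for i in range(1,n) if s[i][4]>=amin],m
E
python3 - <<'E'
from h import *
a=cap('top','top.png');b=cap('scene','scene.png')
for c in(a,b):
    print(ray(c,(256,192)))
    print('Y',blobs(c,(20,120,100),(35,255,255))[0]);print('R',blobs(c,(0,140,80),(8,255,255))[0])
print(status.get_state())
E
```

```text
pics
(array([0.33339673, 0.00251609, 1.4180206 ]), array([ 0.10883665,  0.01691754, -0.99391568]))
Y [([0, 0, 14, 12, 124], [6.2, 4.2]), ([46, 0, 13, 8, 64], [51.6, 2.5]), ([220, 0, 29, 27, 408], [232.2, 12.4]), ([247, 0, 11, 6, 45], [252.3, 1.8]), ([305, 0, 24, 11, 158], [316.8, 4.5]), ([341, 0, 34, 9, 185], [358.5, 2.7]), ([139, 3, 13, 14, 127], [145.4, 9.3]), ([116, 7, 14, 15, 139], [122.9, 13.0]), ([160, 6, 14, 14, 142], [166.6, 11.6]), ([22, 9, 14, 15, 137], [28.4, 15.3]), ([96, 9, 13, 14, 132], [102.1, 14.7]), ([0, 46, 19, 28, 381], [7.6, 58.6]), ([143, 52, 15, 15, 154], [150.3, 58.0]), ([165, 53, 14, 16, 151], [172.0, 59.6]), ([202, 54, 14, 15, 135], [208.5, 60.5]), ([220, 57, 14, 15, 149], [226.8, 63.0]), ([184, 60, 15, 15, 158], [191.2, 66.4]), ([334, 61, 12, 18, 129], [339.9, 69.6]), ([351, 62, 12, 18, 146], [357.4, 70.6]), ([366, 64, 13, 18, 150], [372.4, 72.3]), ([384, 66, 11, 19, 148], [389.5, 74.9]), ([153, 69, 15, 16, 145], [160.1, 75.4]), ([176, 74, 13, 16, 143], [181.9, 80.3]), ([201, 75, 15, 16, 160], [207.8, 81.7]), ([219, 76, 15, 16, 164], [226.0, 82.3]), ([137, 8
[... 2190 characters left out ...]
]), ([56, 332, 26, 20, 198], [68.9, 340.7])]
{'t': 0.1, 'joints': array([ 1.09802514e+00,  4.23779473e-01,  1.63060413e+00,  1.96729048e-06,
        1.08861858e+00, -1.89993249e-02]), 'dq': array([-0.00212053, -0.00146728, -0.00465794, -0.00136722, -0.00329431,
        0.00013831]), 'joint_efforts': array([-1.79251952e-04, -5.45623362e+01, -2.74322981e+01,  6.46311510e-02,
        1.88935047e-02, -2.97158181e-05]), 'tool_pos': array([0.27371892, 0.56130942, 0.22197375]), 'orientation': array([-7.06607220e-01, -3.06074170e+00,  2.14658089e-03]), 'force': array([ 0.4124632 , -0.32485423, -0.33478839]), 'moment': array([-0.01684631, -0.05069707, -0.036335  ]), 'finger_gap': 0.08789551669290023}
```

View pics/top.png

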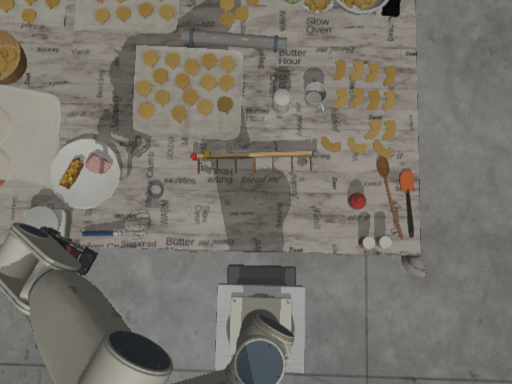

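View pics/scene.png

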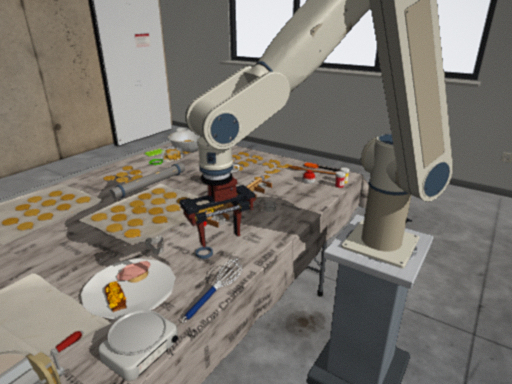

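Top view: the red cap is at (193,156), the left end of the rack, with the yellow marker near it at (206,153). The ring is at (156,188), the timer at (357,201) and the tubs near (375,242). The arm blocks the scene view, so I'll use the wrist camera from above the rack.

```bash
cat >> h.py <<'E'
from scipy.spatial.transform import Rotation as Ro
def down(yaw): # tool z down, tool x at angle yaw in world xy
    c,s=np.cos(yaw),np.sin(yaw)
    return Ro.from_matrix(np.array([[c,s,0],[s,-c,0],[0,0,-1.]])).as_rotvec()
E
python3 - <<'E'
from h import *
a=cap('top')
print('cap',plane(a,(193.5,156.4),.044),'mark',plane(a,(206.5,153.6),.066),'greyend',plane(a,(315,153),.044))
print('yaw now',Ro.from_rotvec(status.get_state()['orientation']).as_matrix()[:,0])
for yaw in(0,np.pi/2,-np.pi/2,np.pi):
    print(yaw,manip.ik([.45,0.05,.42],down(yaw)))
p=[.45,0.05,.42]
manip.set_gripper(0.0)
manip.move_ptp(p,down(np.pi)) 
w=cap('wrist','w1.png');print(ray(w,(256,192)),status.get_state()['tool_pos'],status.get_state()['t'])
print(blobs(w,(20,120,100),(35,255,255))[0]);print('R',blobs(w,(0,140,80),(8,255,255))[0])
E
```

```text
cap [0.6097808  0.25810427 0.044     ] mark [0.61659297 0.20740328 0.066     ] greyend [ 0.63160115 -0.18535029  0.044     ]
yaw now [-8.98800383e-01  4.38358153e-01  2.88945703e-05]
0 [ 8.43714911e-02 -2.90461525e-02  1.74242646e+00 -4.44089210e-16
  1.42821235e+00  1.65516782e+00]
1.5707963267948966 [ 8.43714911e-02 -2.90461525e-02  1.74242646e+00 -4.44089210e-16
  1.42821235e+00  8.43714911e-02]
-1.5707963267948966 None
3.141592653589793 [ 8.43714911e-02 -2.90461525e-02  1.74242646e+00 -4.44089210e-16
  1.42821235e+00 -1.48642484e+00]
(array([0.36496991, 0.05146397, 0.5821456 ]), array([ 0.31742744, -0.00315748, -0.94827731])) [0.45000514 0.05052351 0.41966117] 3.6083
[([340, 221, 17, 22, 271], [349.0, 231.8])]
R [([0, 123, 23, 28, 390], [9.2, 135.7]), ([368, 215, 15, 18, 185], [374.6, 223.9])]
```

View pics/w1.png

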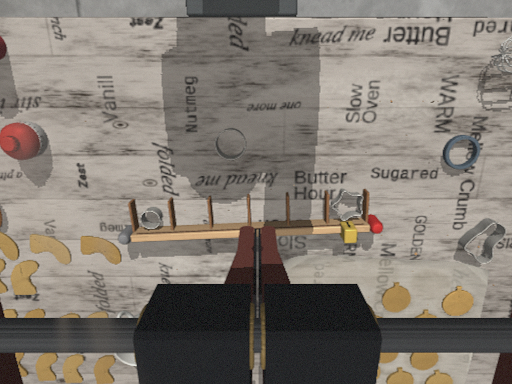

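Wrist view: the red cap is at (375,224), the marker at (349,232) in the first gap, and the grey cap at (124,238). The round cutter is at (231,143), in the robot's shadow. The red end is on the left (+y), so the target gap is rack y = +35 mm and the rider value should be 0.14. I'll take a second wrist view to triangulate.

```bash
cat >> h.py <<'E'
def feats(c):
    y=max(blobs(c,(20,120,100),(35,255,255))[0],key=lambda b:b[0][4])[1]
    return y
def ring(c,guess,win=32,rr=(11,24)):
    g=cv2.cvtColor(c['pixels'],cv2.COLOR_RGB2GRAY); u,v=map(int,guess)
    r=g[v-win:v+win,u-win:u+win]; k=4
    r=cv2.createCLAHE(3,(2,2)).apply(cv2.resize(r,None,fx=k,fy=k,interpolation=cv2.INTER_CUBIC))
    h=cv2.HoughCircles(r,cv2.HOUGH_GRADIENT,1.5,20,param1=80,param2=25,minRadius=rr[0]*k,maxRadius=rr[1]*k)
    if h is None: return r,None
    h=h[0][:4]/k; h[:,:2]+=[u-win,v-win]; return r,h
E
python3 - <<'E'
from h import *
w1=cap('wrist')
manip.move_ptp([.44,.15,.40],down(np.pi)); w2=cap('wrist','w2.png')
np.savez('w.npz',**{f'{n}_{k}':v for n,c in(('w1',w1),('w2',w2)) for k,v in c.items()})
R=lambda c:[b for b in blobs(c,(0,140,80),(8,255,255),60)[0]]
print(R(w1),R(w2),feats(w1),feats(w2))
print('mark',tri(w1,feats(w1),w2,feats(w2)))
g=plane(w1,(231,143),.013);print(g,proj(w2,g))
r1,h1=ring(w1,(231,143));r2,h2=ring(w2,proj(w2,g)[0]);print(h1,h2)
gc=plane(w1,(124,238),.044);q=proj(w2,gc)[0];print(gc,q)
cv2.imwrite('pics/r.png',np.hstack([r1,r2,]))
cv2.imwrite('pics/both.png',np.hstack([cv2.resize(w['pixels'][185:250,110:390,::-1] if w is w1 else w['pixels'][185:270,20:300,::-1],(800,240),interpolation=cv2.INTER_CUBIC) if 0 else w['pixels'][:,:,::-1] for w in (w1,w2)]))
im=[cv2.resize(w1['pixels'][180:260,110:390,::-1],None,fx=2.85,fy=2.85,interpolation=cv2.INTER_CUBIC),
    cv2.resize(w2['pixels'][180:260,10:290,::-1],None,fx=2.85,fy=2.85,interpolation=cv2.INTER_CUBIC)]
cv2.imwrite('pics/c.png',np.vstack(im))
E
```

```text
[([0, 123, 25, 28, 386], [9.0, 135.7]), ([368, 215, 15, 18, 188], [374.4, 223.9])] [([313, 224, 15, 20, 201], [319.9, 233.8])] [349.0, 231.9] [291.2, 242.6]
mark (array([0.61297625, 0.20890714, 0.0554494 ]), np.float64(0.0002918742176664762))
[0.46758987 0.00716107 0.013     ] [[169.666301   151.15482807]]
[[230.3125 143.8125  16.3625]
 [228.0625 149.4375  19.25  ]
 [238.1875 141.1875  22.9625]
 [220.9375 144.1875  22.1375]] [[169.4375   152.1875    17.1875  ]
 [165.6875   155.5625    18.0125  ]
 [161.1875   158.1875    22.9625  ]
 [161.9375   150.6875    23.787498]]
[ 0.63056516 -0.18260746  0.044     ] [ 61.63861124 248.26862985]
```

View pics/w2.png

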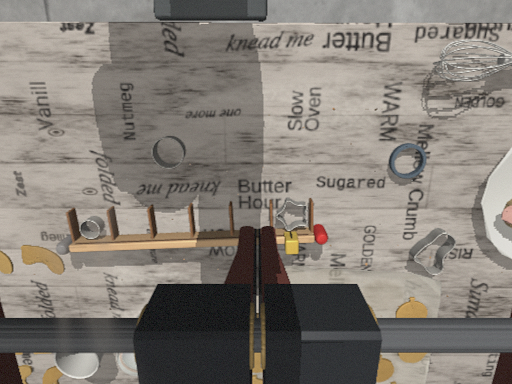

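View pics/r.png

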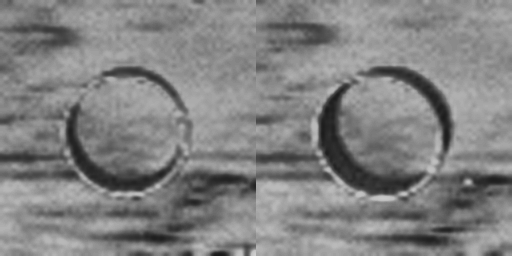

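The cutter ring shows clearly in both views: Hough finds (230,144) and (169,152). The grey cap is at about (124,238) and (64,245).

```bash
python3 - <<'E'
from h import *
z=np.load('w.npz');w1,w2=[{k:z[f'{n}_{k}'] for k in('pixels','K','rvec','tvec')} for n in('w1','w2')]
print('cut',tri(w1,(230.3,143.8),w2,(169.4,152.2)))
print('red',tri(w1,(374.4,223.9),w2,(319.9,233.8)))
# grey: low saturation blob near guess
for w,(u,v) in((w1,(124,238)),(w2,(63,246))):
    s=cv2.cvtColor(w['pixels'],cv2.COLOR_RGB2HSV)[v-14:v+14,u-14:u+14]
    m=((s[...,2]<140)&(s[...,1]<60)).astype(np.uint8);n,l,st,ce=cv2.connectedComponentsWithStats(m)
    print([(st[i].tolist(),(ce[i]+[u-14,v-14]).round(1)) for i in range(1,n) if st[i][4]>30])
# divider front top ends, brown: list
for w in(w1,w2):
    h=cv2.cvtColor(w['pixels'],cv2.COLOR_RGB2HSV)
    m=cv2.inRange(h,(5,90,40),(22,255,255));m[:185]=0;m[262:]=0
    n,l,st,ce=cv2.connectedComponentsWithStats(m);print([st[i].tolist() for i in range(1,n) if st[i][4]>25])
E
```

```text
cut (array([0.46978816, 0.0057078 , 0.0097603 ]), np.float64(0.0004649818862098087))
red (array([0.6106901 , 0.26166966, 0.02658472]), np.float64(0.0005727985730532508))
[([0, 1, 28, 27, 349], array([125.4, 236.5]))]
[([0, 2, 28, 26, 275], array([ 64.4, 244.3]))]
[[271, 189, 100, 54, 1532], [128, 194, 146, 62, 2247], [0, 232, 19, 28, 350], [30, 234, 41, 28, 656], [80, 236, 41, 26, 659], [239, 238, 12, 15, 39], [238, 250, 10, 10, 31]]
[[260, 198, 55, 57, 780], [268, 200, 5, 30, 69], [66, 202, 188, 60, 2907], [244, 226, 11, 16, 62], [261, 242, 20, 20, 124], [21, 245, 41, 17, 520], [0, 251, 11, 11, 81]]
```

View pics/c.png

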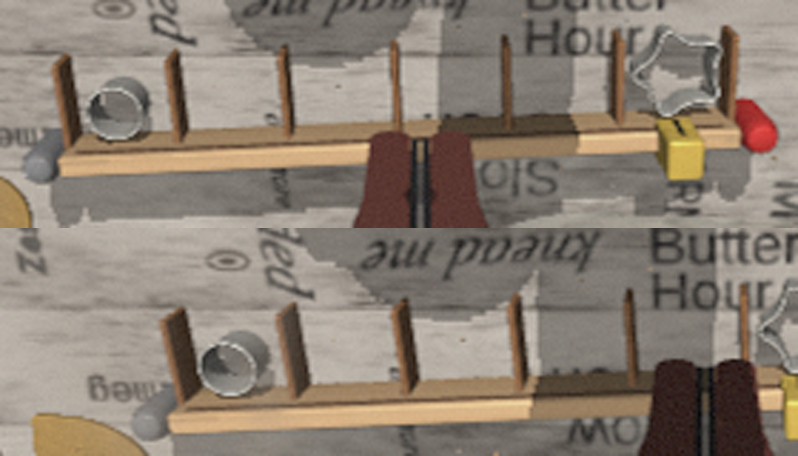

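```bash
python3 - <<'E'
from h import *
z=np.load('w.npz');w1,w2=[{k:z[f'{n}_{k}'] for k in('pixels','K','rvec','tvec')} for n in('w1','w2')]
g,e=tri(w1,(124,237.5),w2,(62.6,247.7));print('grey',g,e, plane(w1,(124,237.5),.044))
red=np.array([.6107,.2617])
f=np.array([plane(w1,(110+u/2.85,180+v/2.85),0)[:2] for u,v in[(63,55),(174,50),(284,45),(394,40),(505,35),(617,30),(730,26)]]);print(f)
f2=np.array([plane(w2,(10+u/2.85,180+(v-228)/2.85),0)[:2] for u,v in[(175,309),(287,304),(401,299),(515,294),(629,289),(743,285)]]);print(f2)
Y=np.array([-210,-140,-70,0,70,140,210])/1e3
for F,yy in((f,Y),(f2,Y[:6])):
    A=np.polyfit(yy,F,1);print('ydir',A[0],np.linalg.norm(A[0]),'yaw',-np.arctan2(A[0][0],A[0][1]),'front mid',A[1])
    yw=-np.arctan2(A[0][0],A[0][1]);x=np.array([np.cos(yw),np.sin(yw)]);o=A[1]+.056*x
    M=lambda p:np.array([[np.cos(yw),np.sin(yw)],[-np.sin(yw),np.cos(yw)]])@(np.array(p)-o)
    print('origin',o,'red',M(red),'grey',M(g[:2]),'mark',M([.6130,.2089]),'cut',M([.4698,.0057]))
E
```

```text
grey [ 0.63379172 -0.18611379  0.03566937] 0.00018273215343025525 [ 0.62959527 -0.18249168  0.044     ]
[[ 0.57402892 -0.17754943]
 [ 0.57057323 -0.10587631]
 [ 0.56712978 -0.03508957]
 [ 0.5636981   0.0354554 ]
 [ 0.5602777   0.10639871]
 [ 0.55686854  0.17773825]
 [ 0.55414005  0.24953816]]
[[ 0.57459674 -0.17977979]
 [ 0.57104409 -0.10910543]
 [ 0.56750071 -0.03743648]
 [ 0.56397011  0.033974  ]
 [ 0.56045221  0.10512743]
 [ 0.55760696  0.17603497]]
ydir [-0.0479225  1.015296 ] 1.016426352670791 yaw 0.04716551450270091 front mid [0.56381662 0.03580217]
origin [0.61975434 0.03844246] red [0.00148188 0.22343615] grey [ 0.00343438 -0.22496836] mark [0.00128991 0.17058643] cut [-0.15133132 -0.025636  ]
ydir [-0.04908374  1.01762565] 1.0188087073081953 yaw 0.04819624307699566 front mid [0.56414387 0.03375268]
origin [0.62007884 0.03645063] red [0.00148402 0.22543966] grey [ 0.00297433 -0.22296662] mark [0.00123757 0.17259017] cut [-0.15158583 -0.02347485]
```

Rack pose is origin ≈ (0.6165, 0.0385), yaw ≈ 0.0475. The cap spacing of 449 mm and marker height of 55 mm both fit the text. Next I push the marker, stopping a little short, and look again.

```bash
cat >> h.py <<'E'
YW=.0475;O=np.array([.6165,.0385])
RM=np.array([[np.cos(YW),-np.sin(YW)],[np.sin(YW),np.cos(YW)]])
def W(x,y,z): return np.r_[O+RM@[x,y],z]
def RK(p): return np.r_[RM.T@(np.array(p)[:2]-O),p[2]]
D=down(np.pi+YW)
E
python3 - <<'E'
from h import *
manip.move_ptp(W(.007,.212,.12),D)
print(manip.move_straight(W(.007,.212,.050),speed=.08,until_force=6), status.get_state()['force'])
print(manip.move_straight(W(.007,.035+.011+.0135+.006,.050),speed=.06,until_force=12))
s=status.get_state();print(RK(s['tool_pos']),s['force'],s['t'])
manip.move_straight(W(.007,.072,.050)); manip.move_straight(W(.007,.10,.14))
manip.move_ptp([.44,.15,.40],D); w=cap('wrist','w3.png'); 
manip.move_ptp([.44,-.04,.40],D); v=cap('wrist','w4.png')
a,b=feats(w),feats(v);p,e=tri(w,a,v,b);print(a,b,p,e,'rack',RK(p),RK(plane(v,b,.055)))
E
```

```text
False [-0.3928321  -0.43390906 -0.40429636]
False
[0.00704338 0.06556221 0.05001575] [0.38616441 0.13137363 0.46283209] 9.1167
[211.9, 248.4] [326.1, 252.5] [0.62296143 0.08475183 0.06193049] 0.00040421395764429817 rack [0.00865028 0.04589286 0.06193049] [0.01220585 0.04746588 0.055     ]
```

```bash
python3 -c "
import cv2,numpy as np
cv2.imwrite('pics/m.png',np.hstack([cv2.resize(cv2.imread('pics/w%d.png'%i),(400,300)) for i in(3,4)]))"
```

```text
(no output)
```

View pics/m.png

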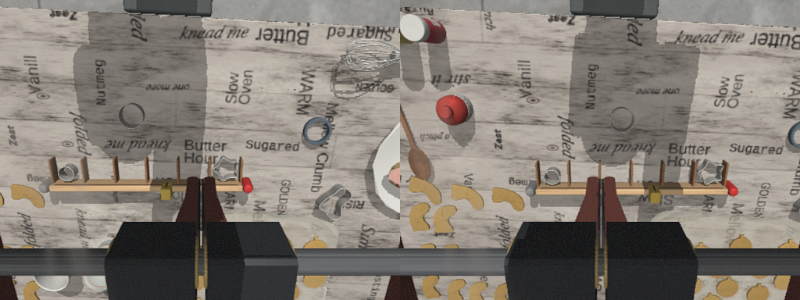

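The marker at about (654,196) in the right half is over the third gap but still toward its red-cap side. It measures y ≈ 0.046, so I'll push about 10 mm further. The cutter is untouched. Then I'll re-measure both the marker and the cutter.

```bash
python3 - <<'E'
from h import *
manip.move_ptp(W(.007,.085,.10),D)
manip.move_straight(W(.007,.085,.050),speed=.1,until_force=6)
print(manip.move_straight(W(.007,.056,.050),speed=.04,until_force=12))
manip.move_straight(W(.007,.066,.050)); manip.move_straight(W(.007,.09,.14))
manip.move_ptp([.40,.10,.36],D); w=cap('wrist','w5.png'); 
manip.move_ptp([.40,-.05,.36],D); v=cap('wrist','w6.png')
a,b=feats(w),feats(v);p,e=tri(w,a,v,b);print(a,b,p,e,'rack',RK(p))
g=[.4698,.0057,.01]
h1=ring(w,proj(w,g)[0],38,(14,28))[1];h2=ring(v,proj(v,g)[0],38,(14,28))[1];print(h1,h2)
p,e=tri(w,h1[0][:2],v,h2[0][:2]);print('cut',p,e,RK(p));print(status.get_state()['t'])
for c,n in((w,'a'),(v,'b')):
  im=c['pixels'][:,:,::-1].copy()
  for P in([x,y,0] for x in(-.056,) for y in np.arange(-.21,.22,.07)): 
    q=proj(c,W(*P))[0]; cv2.circle(im,tuple(int(t) for t in q),2,(255,0,255),-1)
  q=h1[0] if n=='a' else h2[0]; cv2.circle(im,tuple(int(t) for t in q[:2]),int(q[2]),(0,255,0),1)
  cv2.imwrite(f'pics/o{n}.png',im)
cv2.imwrite('pics/o.png',np.vstack([cv2.imread(f'pics/o{n}.png')[100:300] for n in 'ab']))
E
```

```text
FalseTraceback (most recent call last):
  File "<stdin>", line 8, in <module>
  File "h.py", line 26, in feats
    y=max(blobs(c,(20,120,100),(35,255,255))[0],key=lambda b:b[0][4])[1]
      ~~~^^^^^^^^^^^^^^^^^^^^^^^^^^^^^^^^^^^^^^^^^^^^^^^^^^^^^^^^^^^^
ValueError: max() iterable argument is empty
```

```bash
sed -i 's/y=max(blobs(c,(20,120,100)/y=max(blobs(c,(20,120,55)/' h.py; cat > look.py <<'E'
from h import *
import sys
def look(p1,p2,g,tag):
    cs=[]
    for p in(p1,p2): manip.move_ptp(p,D); cs.append(cap('wrist'))
    P=None
    try:
        a,b=[feats(c) for c in cs];p,e=tri(cs[0],a,cs[1],b);print('mark',a,b,e,RK(p))
    except ValueError: print('no marker')
    hs=[ring(c,proj(c,g)[0],38,(14,26))[1] for c in cs]
    if all(h is not None for h in hs):
        P,e=tri(cs[0],hs[0][0][:2],cs[1],hs[1][0][:2]);print('cut',hs[0][0],hs[1][0],P,e,RK(P))
    ims=[]
    for c,h in zip(cs,hs):
        im=c['pixels'][:,:,::-1].copy()
        for y in np.arange(-.21,.22,.07): cv2.circle(im,tuple(int(t) for t in proj(c,W(-.056,y,0))[0]),2,(255,0,255),-1)
        if h is not None: cv2.circle(im,tuple(int(t) for t in h[0][:2]),int(h[0][2]),(0,255,0),1)
        ims.append(im[100:300])
    cv2.imwrite(f'pics/{tag}.png',np.vstack(ims)); print('t',status.get_state()['t'])
    return P
E
python3 - <<'E'
from look import *
look([.40,-.05,.36],[.40,.14,.36],[.4698,.0057,.01],'o')
E
```

```text
mark [325.6, 276.9] [209.6, 274.7] 0.0042145384123459485 [0.00216154 0.03574317 0.0454293 ]
cut [289.9375 184.5625  15.4625] [169.0625 177.0625  17.525 ] [0.46723068 0.00681253 0.01923912] 0.003049255066939205 [-0.15060555 -0.0245641   0.01923912]
t 19.2833
```

View pics/o.png

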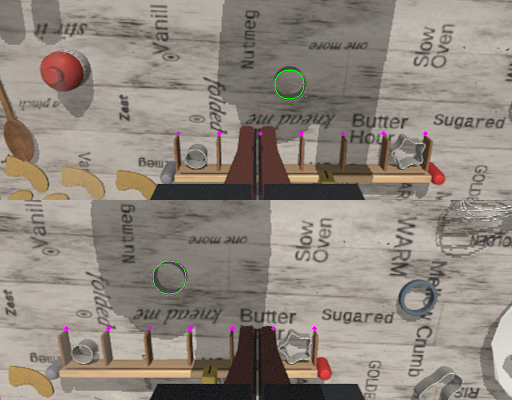

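The marker is now at rack y ≈ 0.036, and the ring fit on the cutter is good: rack (−0.150, −0.024). The fingertip goes inside the open ring and pushes its inner wall: sideways first, then a look.

```bash
python3 - <<'E'
from look import *
manip.move_ptp(W(-.150,-.0245,.08),D)
print(manip.move_straight(W(-.150,-.0245,.008),speed=.05,until_force=3),RK(status.get_state()['tool_pos']))
manip.move_straight(W(-.150,.048,.008),speed=.04)
manip.move_straight(W(-.150,.038,.008),speed=.05)
manip.move_straight(W(-.150,.038,.09),speed=.12)
look([.40,-.02,.36],[.38,.12,.36],W(-.150,.035,.013),'o2')
E
```

```text
False [-0.14975138 -0.02451804  0.00828027]
mark [308.0, 277.2] [219.9, 279.8] 0.006465033273706911 [-0.00786756  0.03412311  0.0511856 ]
cut [313.1875 183.1875  18.35  ] [223.4375 190.8125  17.1125] [0.46365358 0.07195444 0.01812415] 0.00017730993724353477 [-0.15108553  0.04067419  0.01812415]
t 27.075
```

View pics/o2.png

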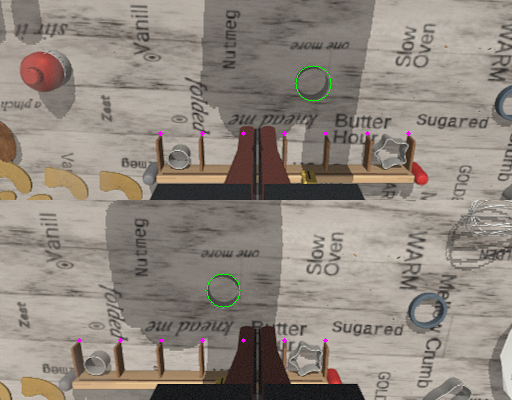

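The cutter is at about y = 0.040, so I'll nudge it back about 5 mm, then push it straight into the gap with the fingertip centred at y = 0.035 until it meets the board.

```bash
python3 - <<'E'
from look import *
manip.move_ptp(W(-.150,.038,.08),D)
print(manip.move_straight(W(-.150,.038,.008),speed=.05,until_force=3))
manip.move_straight(W(-.150,.027,.008),speed=.03)
manip.move_straight(W(-.150,.035,.008),speed=.05)
print(manip.move_straight(W(-.09,.035,.008),speed=.05,until_force=4))
print(manip.move_straight(W(-.030,.035,.008),speed=.03,until_force=3))
s=status.get_state();print(RK(s['tool_pos']),s['force'],s['t'])
manip.move_straight(W(RK(s['tool_pos'])[0]-.007,.035,.008),speed=.03)
manip.move_straight(W(RK(s['tool_pos'])[0]-.007,.035,.12),speed=.1)
look([.40,-.05,.36],[.36,.16,.36],W(-.026,.035,.013),'o3')
E
```

```text
False
False
False
[-0.03009173  0.03500666  0.00799976] [-1.05357922 -0.37452802  0.07214745] 34.1333
no marker
cut [331.6875 252.6875  25.775 ] [197.9375 277.8125  23.7125] [0.57067357 0.0765365  0.05713279] 0.013018434680876394 [-0.04396869  0.04016953  0.05713279]
t 37.975
```

View pics/o3.png

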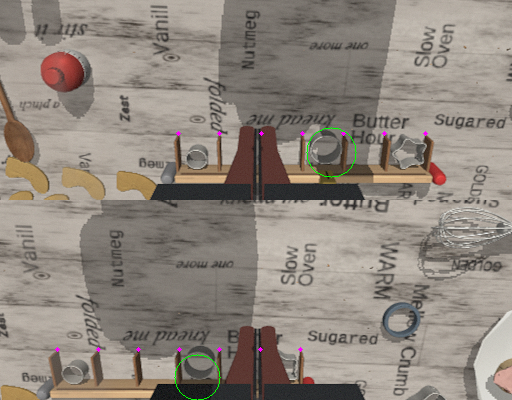

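The cutter is inside the third gap, near the board; the ring fit on this image is wrong. I'll take a zoomed look at the remaining clearance.

```bash
python3 - <<'E'
from h import *
manip.move_ptp([.46,-.03,.26],D); c=cap('wrist','z.png')
q=proj(c,[W(-.026,.035,.026),W(0,.035,.04),W(-.056,.035,0)]);print(q)
u,v=q[0].astype(int);u0,v0=max(0,u-75),max(0,v-60)
print(u0,v0);cv2.imwrite('pics/z4.png',cv2.resize(c['pixels'][v0:v0+120,u0:u0+150,::-1],None,fx=5,fy=5,interpolation=cv2.INTER_CUBIC))
np.savez('z.npz',**c)
E
```

```text
[[329.25364711 253.41566269]
 [330.172175   276.52367754]
 [326.77026737 224.42327038]]
254 193
```

View pics/z4.png

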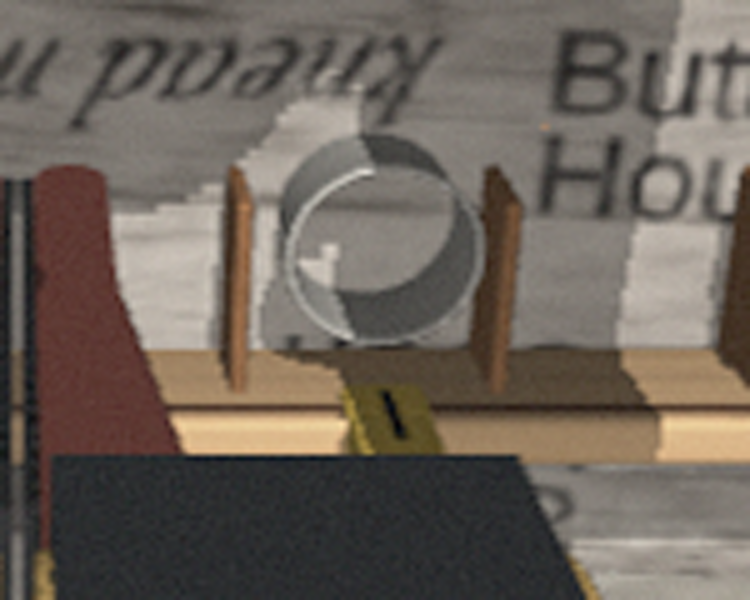

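The marker is centred over the gap. The ring's back rim (crop row 342) is still roughly 12 mm short of where it would meet the board (row ~385). To keep the fingers away from the marker, I'll finish by pushing the outside of the ring from the front. First, its exact position.

```bash
cat > zz.py <<'E'
from h import *
def rk(c,u0,v0,u,v,z): return RK(plane(c,(u0+u/5,v0+v/5),z)).round(4)
E
python3 - <<'E'
from zz import *
c=dict(np.load('z.npz'));f=lambda *a:print(rk(c,254,193,*a))
f(385,342,.026);f(380,167,.026);f(285,255,.026);f(485,255,.026);print('board foot');f(385,349,0);f(385,405,.04);print('div tops');f(232,165,0.0);f(490,165,0)
# push from outside
manip.move_ptp(W(-.115,.035,.08),D)
print(manip.move_straight(W(-.115,.035,.008),speed=.08,until_force=3))
print(manip.move_straight(W(-.080,.035,.008),speed=.06,until_force=3))
print(manip.move_straight(W(-.056,.035,.008),speed=.02,until_force=1.5))
s=status.get_state();x=RK(s['tool_pos'])[0];print(x,s['force'])
manip.move_straight(W(x-.03,.035,.008),speed=.05)
manip.move_straight(W(x-.03,.035,.12),speed=.1)
manip.move_ptp([.46,-.03,.26],D); c=cap('wrist')
cv2.imwrite('pics/z5.png',cv2.resize(c['pixels'][193:313,254:404,::-1],None,fx=5,fy=5,interpolation=cv2.INTER_CUBIC));np.savez('z.npz',**c)
print(status.get_state()['t'])
E
```

```text
[-0.0141  0.0381  0.026 ]
[-0.0648  0.0335  0.026 ]
[-0.0398  0.0103  0.026 ]
[-0.0397  0.0625  0.026 ]
board foot
[0.0032 0.0446 0.    ]
[-0.0038  0.0358  0.04  ]
div tops
[-0.0537 -0.0009  0.    ]
[-0.0536  0.0696  0.    ]
False
False
True
-0.06159073811658458 [-0.09571556 -1.30993362  0.06333923]
45.3083
```

View pics/z5.png

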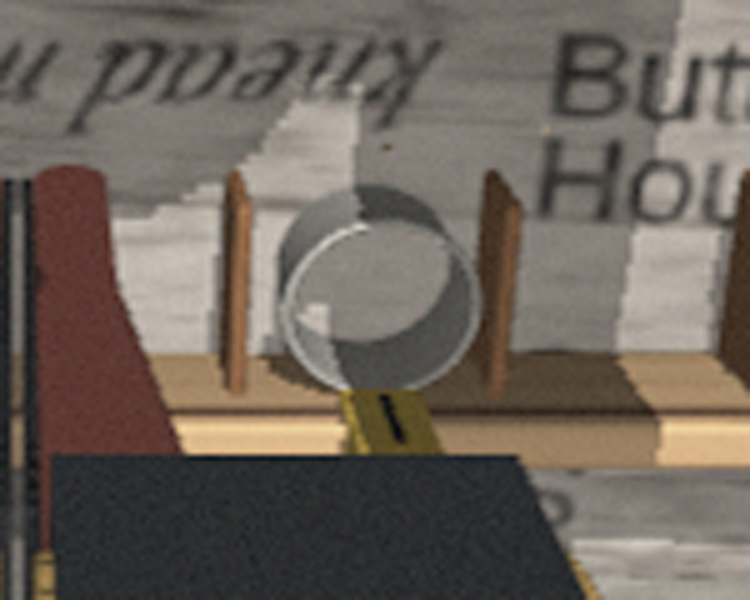

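The back rim is now at row ~390, level with the expected contact row of ~385. The ring sits between the dividers and the marker hasn't moved. One numeric check, then I hand in.

```bash
python3 - <<'E'
from zz import *
c=dict(np.load('z.npz'));f=lambda *a:rk(c,254,193,*a)
print('back',f(382,391,.026),'front',f(378,218,.026),'sides',f(283,304,.026),f(481,304,.026),'marker top-front corners',f(342,390,.066),f(428,390,.066))
manip.sign_off();print(status.get_state()['t'])
E
```

```text
back [-0.0005  0.0384  0.026 ] front [-0.0514  0.034   0.026 ] sides [-0.0266  0.0107  0.026 ] [-0.0265  0.0627  0.026 ] marker top-front corners [-0.0254  0.0188  0.066 ] [-0.0254  0.0395  0.066 ]
the job is handed in; nothing more can be done
the job is handed in; nothing more can be done
```

The job is handed in, at about 46 s of the 72 s allowed. My last checks put the marker and the cutter within the required limits, but no verdict is reported.

**What I did:**
- **Which gap:** the red cap is on the left end (rack y ≈ +0.224), so the third gap is centred at rack y = +35 mm.
- **Marker:** I slid it there with the closed fingertips in two pushes. Two-view measurements afterwards gave rack y ≈ 34–36 mm.
- **Cutter:** I pushed it sideways and into the gap with the fingertip inside the open ring. I then finished from the front with a light push on its outside.

**Last checks:**
- **Cutter:** its centre is at rack x ≈ −26 mm, y ≈ 36–37 mm, with its back rim within about 1 mm of the board. It looked flat, and the arm was clear of everything.
- **Star, small cutter, ring and timer:** they looked undisturbed in the last wide view, taken before the final push. I didn't re-check the bell and tubs after the marker pushes.

**Checks that failed or disagreed:**
- **First push too short:** I had the finger offset the wrong way round, so the cutter stopped about 12 mm from the board. The close-up showed it, and the front push fixed it.
- **Final stop:** the front push stopped on a sideways force of about 1.3 N, not a clear board contact. The position agrees with contact, though.
- **Bad fits:** the automatic ring fit failed once the cutter was in the gap, so those numbers come from edges I read off the close-up.
- **Marker cross-check:** a last single-view reading gave y ≈ 29 mm. I had assumed the edge was at 66 mm, and its implied x (−25 mm) shows that height was wrong. At the tab's lower edge it comes to roughly 35 mm, and even 29 mm is within the limit.

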